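Slide a dry-fitted steel flower up on to the welding plate

TASK

Slide the dark slotted base, with its three petals standing loose in the slots, from the bench up over the edge of the steel plate and along it until its leading end is snug and square against the stop bar, lying flat, and let go. Don't carry it: raise just the leading end over the plate's edge and let the other end drag on the bench until the base is about half way on, then set it down flat and slide it home, all without tipping the petals out. Leave the other things on the bench and plate where they are.

Things in the scene. Friction and masses are not known exactly. Their poses are not given: they have to be found in the camera images.
- base: Sculpture base: closed box of blackened sheet steel, 200 long (its x) x 56 wide (its y) x 40 mm high, about 0.6 kg plus 0.15 kg of petals, loose, starting flat on the bench with its long axis roughly towards the plate. Origin: centre of its underside. z up. Both ends are alike. Three slots (5 mm wide, 16 mm deep, floor at z = 24 mm) cross its top at x = -30, 0 and +30 mm; the last 65 mm at either end is bare, so either end can be gripped across its 56 mm width.
- base_end_a (a point): Middle of the lower edge of the base's +x end (base frame x = +100 mm, underside); at the start this is the end towards the plate, the leading end.
- base_end_b (a point): Middle of the lower edge of the base's -x end (x = -100 mm, underside), the trailing end at the start.
- petal_1: Rust-brown cupped sheet-steel petal, 3 mm thick, about 50 wide x 58 mm tall, 50 g, standing loose in the base's slot at x = -30 mm with about 2 mm of play, so it leans up to some 8 degrees. Its top is about 85 mm above the base's underside. Origin: middle of its lower edge, on the slot floor; z along its height, y across the base.
- petal_2: The same, in the middle slot (x = 0).
- petal_3: The same, in the slot at x = +30 mm.
- plate: Flat bare-metal fixture plate fixed on the bench, with small round holes: 300 (its x) x 280 (its y) x 10 mm thick, with a plain square edge: a 10 mm step up from the bench, which is at z = 0. Origin: centre of its underside. Its +x is the way the base must slide, from the open edge to the stop bar.
- plate_edge (a point): Middle of the plate's open edge, where the base comes on, on its upper surface (plate frame x = -150 mm, z = 10 mm). Axes as the plate's.
- stop_face (a point): Middle of the face of the stop bar, at the plate's upper surface (plate frame x = +125 mm, z = 10 mm). The stop is a steel angle 200 mm wide (along the plate's y) and 25 mm high above the plate, bolted on at the far end. Axes as the plate's: +x points into the bar.
- magnet: Loose bystander, leave it where it is: square welding magnet, 50 x 50 x 17 mm, on the plate towards its +y side edge. Origin: centre of underside.
- vblock: Loose bystander, leave it where it is: steel V-block, 50 x 36 x 34 mm, on the plate towards its -y side edge. Origin: centre of underside.
- pliers: Loose bystander, leave it where it is: black-handled pliers, about 190 x 50 x 14 mm, lying on the bench beside the rear half of the base. Origin: middle, on the bench.
- wire_brush: Loose bystander, leave it where it is: wire brush with wooden back, about 225 x 22 x 27 mm, on the bench on the other side of the base, beside its rear half. Origin: near the middle, on the bench.
- hammer: Loose bystander, leave it where it is: hammer 260 mm long, lying on the bench to the right, behind the trailing end of the base. Origin: about the middle, on the bench.
- rivet_tin: Loose bystander, leave it where it is: steel tin, 72 mm across, 70 mm high, at the back of the bench. Origin: centre of underside.
- tape_roll: Loose bystander, leave it where it is: roll of masking tape, 90 mm across, 24 mm high, at the back of the bench. Origin: centre of underside.
- spare_petal: Loose bystander, leave it where it is: spare petal lying flat, about 75 x 50 x 3 mm, at the back of the bench. Origin: centre of underside.
There are look-alikes about, which are no part of the job. Of the things like the base, leave any that is blue; of the rest the larger one is meant. What is shaped like the petal_3 but pink is not meant.

How it is judged:
By the outcome, as a careful person would: the job done as asked, in the order asked, and still so for the second after the job is handed in, with the robot touching nothing.
It also fails if it takes over 51 s, if anything falls off the work surface, if the arm or the gripper's body presses on something with over 40 N, if the wrist force passes 120 N, or if a joint passes its speed limit or range.

ROBOT

A 7-joint arm with a two-finger parallel gripper is mounted at the origin on the work surface. World frame = base frame: x ahead of the robot, y to its left, z up, the work surface at z = 0. Lengths are in mm, angles in rad, forces in N, time in s.
With the tool pointing down it reaches from about 400 to 850 mm from the base axis. Payload 4.4 kg.
Tool frame: the origin (TCP) lies on the mounting face of the last link; the fingertips stand 199 mm ahead of it and the grasp point (between the pads) lies 180 mm ahead of it; z points along the fingers, y is the line along which they close (so a half turn about z gives the same grasp; the last joint's range is limited). The gripper opens to 94 mm and grips with 3 to 60 N. Pads are 16 mm wide; open, the fingers measure 119 mm over their backs; the gripper's body (75 mm by 177 mm) begins 78 mm behind the grasp point.
Start: joints at [1.061, 0.628, 0.038, 1.517, -0.027, 0.996, -0.02], TCP at [279.115, -587.035, 404.678] pointing down, gripper open.
Joint ranges: [-3.06, 3.06], [-0.37, 2.12], [-1.25, 1.32], [0.18, 2.47], [-1.1, 4.24], [0.23, 1.98], [-2.94, 2.94]. Speed limits (rad/s): [2.57, 2.57, 3.14, 3.14, 3.14, 3.14, 3.14].

INTERFACE

Orientations are given as a unit quaternion [w, x, y, z].
In Python, from rig import r gives the robot as it stands.
- The arm moves only by the tool carry_out, never from a script. Its argument "targets" is a list of rows, each a list of 6 numbers: the shift along the tool's x, y, z in mm, then the turn, a rotation vector about the tool's x, y, z in degrees. A call has 1 to 12 rows; each row shifts and turns the commanded pose from where the row before left it, along the tool's axes as they then stand; what a row does not reach is not made up. A row lasts 1/8 s, in which the tool goes at most 62.5 mm and 10.7 degrees, less where a joint would pass 70% of its speed; a pose out of reach is approached as far as the arm can. A call is refused whole if a number of a shift passes 62.5 or a number of a turn 10.7, either way. A call with a gripper value outside its range is refused whole. "claw" is the closure, from -1 (fully open) to 1 (shut), set as the call begins (left out, the last holds). The fingers move at their own pace and stop on an object; the grip force is fixed at half the most. Time passes only in rows, so rows that do not move let the fingers close. It gives the time, the measured TCP pose, the force, the opening and the grip force at its end, in the units of the state.
- r.get_state(): the state, without advancing time (a new reading comes with each control period).
- r.camera(name): name is "scene" or "top" or "wrist"; returns the picture (384x512x3 uint8, red, green, blue); there is no depth.
- r.camera_params(name): a dict with "camera_matrix" (3x3 intrinsics, pixels), "world_to_cam" (4x4, takes a point from world to camera coordinates). Camera axes: x right, y down, z forward; pixel columns grow to the right and rows downward; lengths in mm; the calibration is good to about 2 mm. A picture is of the moment at which its call begins: read the wrist's pose just before it. camera_params takes no time and is no camera call; for the wrist camera it gives the pose at the moment of the call.
- r.sign_off(): hands the job in; it is judged then, once.
Trained networks look in the newest picture that a camera, given by its name, has taken for a name from the list of things; names that differ only in an ending like _2 or _b are one class to them, and where a whole thing is asked for, a point or a joint stands for the part that bears it (a point fixed in the world has none). Each returns a list of dicts, best first, with "score" (0 to 1); they miss things now and then, are a little off and sometimes report something else, mostly with a low value. They report only what shows in the picture. A call takes as long as a camera call. They do not tell look-alikes from the thing itself.
- r.spot_in(camera, label): "location" ([column, row] in pixels, amid what is visible of it).
- r.silhouettes(camera, label): "region" (384x512 bool, what is visible of it) and "location" ([column, row] in pixels, amid what is visible of it).
- r.mark_of(camera, label): "location" ([column, row] in pixels: a listed point, or the origin of a listed thing).
The state is a dict: "clock": time; "qpos": joint angles; "qd": joint speeds; "joint_torque": joint torques, N m; "tool_pos": TCP position; "orientation": TCP orientation; "force": force on the tool from outside, world axes, zero at the start; "wrist_torque": the same for the moment, N m; "finger_gap": opening from 0.0 (shut) to 1.0 (fully open); "grasp_force": force on a finger pad.
Only numpy, scipy, OpenCV 4.12 (cv2) and the standard library are available. Lean on these libraries where they do the work, as an engineer would, in place of code of your own. Each camera call takes 0.05 s, during which the arm holds its last target. There are 200 camera calls.

## Working session

There is one attempt and no reset: what is moved stays moved. The work goes in short steps, Python scripts to look and compute and a tool call to move; the robot and the scene stay as the last step left them, time stands still between calls to the robot, and variables do not carry over. Pictures are saved under pics/ and viewed, at most 10 in all, crops included, and the job is handed in when it is done.

Besides the shell and the picture viewer there is one more tool, called after "Call:" by a JSON object that holds its "op" and its "data". carry_out: Moves the arm, as the interface text tells. Its arguments: {"type":"object","properties":{"targets":{"type":"array"},"claw":{"type":"number"}},"required":["targets"]}

```bash
mkdir -p pics; ls; cat > h.py <<'E'
import numpy as np, cv2
from rig import r
def shot(cam,name):
    im=r.camera(cam); cv2.imwrite('pics/'+name,cv2.cvtColor(im,cv2.COLOR_RGB2BGR)); return im
def proj(cam,P):
    p=r.camera_params(cam); M=np.array(p['world_to_cam']);K=np.array(p['camera_matrix'])
    c=(M[:3,:3]@np.atleast_2d(P).T).T+M[:3,3]; u=(K@c.T).T; return u[:,:2]/u[:,2:]
def back(cam,px,z):
    p=r.camera_params(cam); M=np.array(p['world_to_cam']);K=np.array(p['camera_matrix'])
    d=M[:3,:3].T@np.linalg.inv(K)@np.array([px[0],px[1],1.]); o=-M[:3,:3].T@M[:3,3]
    return o+d*(z-o[2])/d[2]
E
python3 - <<'E'
from h import *
a=shot('top','top.png');b=shot('scene','scene.png')
for c in('top','scene'):
  for l in('base','base_end_a','plate_edge','stop_face','petal_1'):
    f=r.mark_of(c,l)
    print(c,l,[(np.round(d['location']).tolist(),round(d['score'],2)) for d in f][:5])
s=r.get_state();print(s)
E
```

```text
pics
top base [([263.0, 228.0], 0.91), ([295.0, 154.0], 0.86), ([433.0, 248.0], 0.7), ([345.0, 250.0], 0.43)]
top base_end_a [([279.0, 168.0], 0.89), ([310.0, 142.0], 0.88), ([234.0, 218.0], 0.76), ([461.0, 246.0], 0.68), ([291.0, 244.0], 0.59)]
top plate_edge [([180.0, 195.0], 0.9)]
top stop_face [([99.0, 216.0], 0.76)]
top petal_1 [([232.0, 171.0], 0.77), ([242.0, 281.0], 0.7), ([265.0, 230.0], 0.6), ([272.0, 234.0], 0.59), ([251.0, 230.0], 0.44)]
scene base [([127.0, 119.0], 0.89), ([257.0, 173.0], 0.62), ([198.0, 232.0], 0.62), ([215.0, 184.0], 0.57)]
scene base_end_a [([279.0, 189.0], 0.86), ([220.0, 221.0], 0.85), ([156.0, 119.0], 0.78), ([97.0, 120.0], 0.78), ([174.0, 238.0], 0.63)]
scene plate_edge [([327.0, 221.0], 0.91), ([266.0, 173.0], 0.21)]
scene stop_face [([419.0, 228.0], 0.8), ([280.0, 186.0], 0.15)]
scene petal_1 [([272.0, 230.0], 0.78), ([264.0, 174.0], 0.51), ([251.0, 165.0], 0.49), ([258.0, 170.0], 0.47), ([295.0, 145.0], 0.45)]
{'clock': 0.6, 'qpos': array([ 1.06122319,  0.62840152,  0.0384956 ,  1.51742596, -0.02700884,
        0.99631755, -0.01997749]), 'qd': array([-0.00028156,  0.00194124,  0.00043976, -0.00084427, -0.00091309,
       -0.00068626, -0.00050132]), 'joint_torque': array([ 5.17829394e-04, -5.49304211e+01,  1.14254180e+00, -1.86862403e+01,
       -5.23749401e-02,  1.59358943e-02,  4.78205311e-05]), 'tool_pos': array([ 279.09850883, -587.02861244,  404.669023  ]), 'orientation': array([-2.21082888e-05,  9.75484484e-01,  2.20068218e-01,  1.81745577e-05]), 'force': array([-0.2803591 ,  0.30053694, -1.06513464]), 'wrist_torque': array([ 0.00903408,  0.00261677, -0.00576747]), 'grasp_force': 0.0, 'finger_gap': 1.0025399362264438}
```

View both.

```bash
python3 - <<'E'
import cv2,numpy as np
a=cv2.imread('pics/top.png');b=cv2.imread('pics/scene.png')
cv2.imwrite('pics/top2.png',cv2.resize(a,(800,600),interpolation=cv2.INTER_CUBIC))
cv2.imwrite('pics/scene2.png',cv2.resize(b,(800,600),interpolation=cv2.INTER_CUBIC))
E
```

```text
(no output)
```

View pics/top2.png

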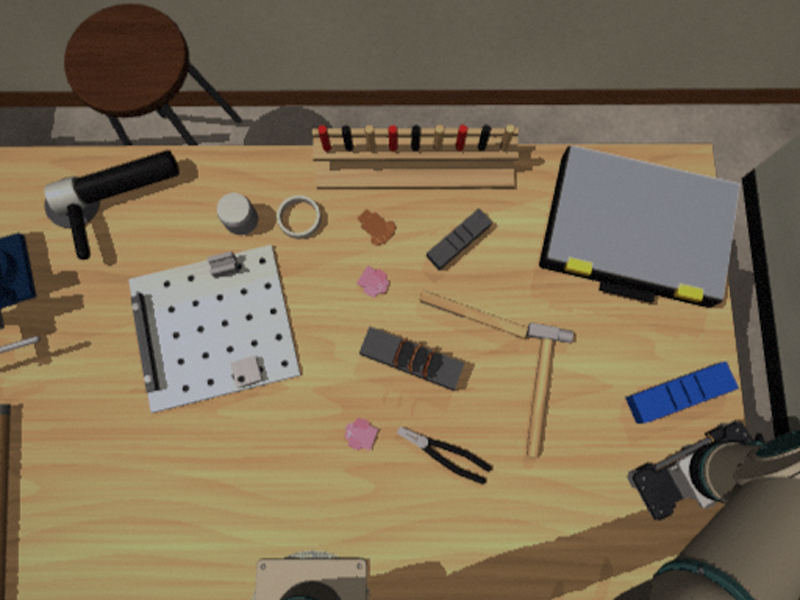

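View pics/scene2.png

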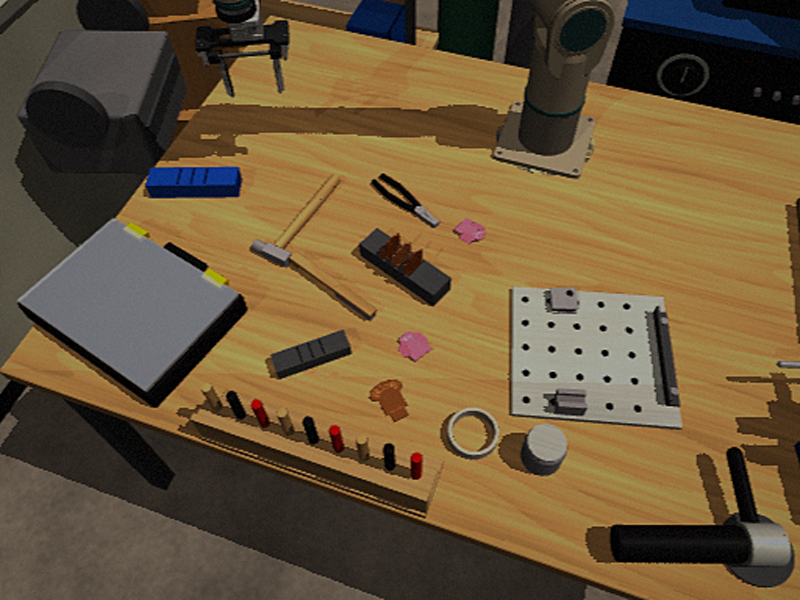

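Candidates for the base (800-px top picture): blue block (682,392), dark block without petals (460,238), and the larger dark block with three petals (412,358). The last is meant: it isn't blue, it's larger, and it bears the rust petals. Confirming in a crop and measuring.

```bash
python3 - <<'E'
from h import *
im=cv2.imread('pics/top.png')
cv2.imwrite('pics/crop.png',cv2.resize(im[195:265,210:310],(800,560),interpolation=cv2.INTER_CUBIC))
hsv=cv2.cvtColor(im,cv2.COLOR_BGR2HSV)
sil=r.silhouettes('top','base'); 
for s in sil[:4]:
    g=s['region'].astype(np.uint8); print(s['location'],s['score'],g.sum(),cv2.minAreaRect(np.argwhere(g)[:,::-1].astype(np.float32)))
    ys,xs=np.nonzero(g)
    w=np.array([back('top',(x,y),40)[:2] for x,y in zip(xs,ys)],np.float32); print('  world z40',cv2.minAreaRect(w))
sil=r.silhouettes('top','plate')
for s in sil[:1]:
    g=s['region'].astype(np.uint8); ys,xs=np.nonzero(g)
    w=np.array([back('top',(x,y),10)[:2] for x,y in zip(xs,ys)],np.float32); R=cv2.minAreaRect(w);print('plate',s['score'],R,cv2.boxPoints(R))
for l in('plate_edge','stop_face'): 
  for c in('top','scene'):
    f=r.mark_of(c,l)[0];print(l,c,back(c,f['location'],10))
for c,l in(('top','magnet'),('top','vblock'),('top','pliers'),('top','hammer'),('top','wire_brush')):
    f=r.mark_of(c,l);print(l,[(back(c,d['location'],0)[:2].round().tolist(),round(d['score'],2)) for d in f[:2]])
p=r.camera_params('top');M=np.array(p['world_to_cam']);print(-M[:3,:3].T@M[:3,3],r.get_state()['clock'])
E
```

```text
[295.2, 151.3] 0.88 597 ((293.441650390625, 152.43386840820312), (13.76172924041748, 45.60778045654297), 48.57633590698242)
  world z40 ((720.3999633789062, -288.69024658203125), (44.65631866455078, 148.96237182617188), 41.87797927856445)
[434.4, 247.1] 0.73 1390 ((436.11932373046875, 250.84951782226562), (20.935102462768555, 69.79905700683594), 71.14684295654297)
  world z40 ((407.6453857421875, -711.7666625976562), (60.865081787109375, 215.0845184326172), 18.059078216552734)
[264.7, 230.4] 0.57 1215 ((263.3934631347656, 228.827880859375), (64.4177017211914, 19.880008697509766), 21.370620727539062)Traceback (most recent call last):
  File "<stdin>", line 9, in <module>
  File "h.py", line 9, in back
    p=r.camera_params(cam); M=np.array(p['world_to_cam']);K=np.array(p['camera_matrix'])
ValueError: time passes only in moves, steps and waits
```

View pics/crop.png

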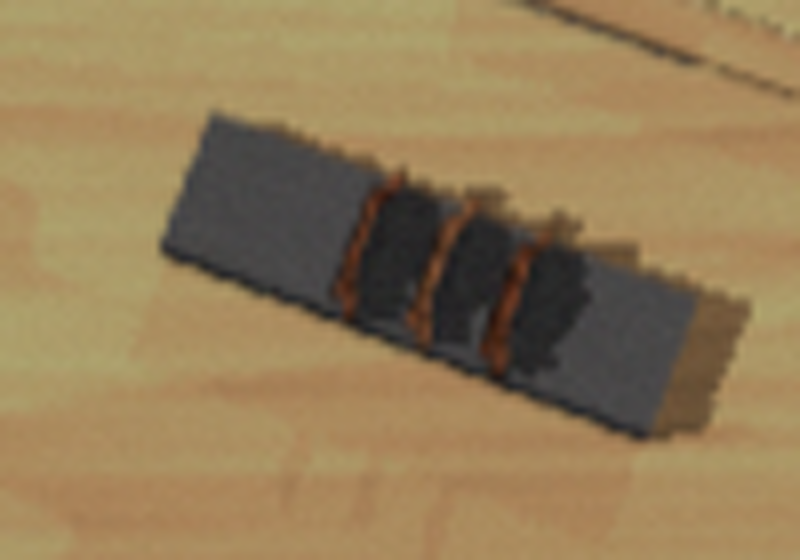

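The crop confirms it: dark base with three rust petals, top face corners at crop pixels (212,115), (165,248), (650,433), (700,290).

```bash
python3 - <<'E'
s=open('h.py').read()
s=s.replace("p=r.camera_params(cam);","p=par(cam);").replace("def shot","C={}\ndef par(c):\n    if c=='wrist': return r.camera_params(c)\n    if c not in C: C[c]=r.camera_params(c)\n    return C[c]\ndef shot",1)
open('h.py','w').write(s)
E
python3 - <<'E'
from h import *
cr=[(212,115),(165,246),(650,433),(700,290)]
w=np.array([back('top',((x+.5)/8-.5+210,(y+.5)/8-.5+195),40)[:2] for x,y in cr]);print('corners',w.round(1).tolist())
print('center',w.mean(0),'lens',np.linalg.norm(w[0]-w[3]),np.linalg.norm(w[1]-w[2]),np.linalg.norm(w[0]-w[1]),np.linalg.norm(w[2]-w[3]))
for a,b in((3,0),(2,1)): d=w[b]-w[a];print('dir',np.degrees(np.arctan2(d[1],d[0])))
s=r.silhouettes('top','plate')[0]
g=s['region'].astype(np.uint8); ys,xs=np.nonzero(g)
w=np.array([back('top',(x,y),10)[:2] for x,y in zip(xs,ys)],np.float32); R=cv2.minAreaRect(w);print('plate',s['score'],R,cv2.boxPoints(R).tolist())
for l in('plate_edge','stop_face'): 
  for c in('top','scene'):
    f=r.mark_of(c,l)[0];print(l,c,back(c,f['location'],10)[:2])
for c,l in(('top','magnet'),('top','vblock'),('top','pliers'),('top','hammer'),('top','wire_brush')):
    f=r.mark_of(c,l);print(l,[(back(c,d['location'],0)[:2].round().tolist(),round(d['score'],2)) for d in f[:2]])
M=np.array(par('top')['world_to_cam']);print(-M[:3,:3].T@M[:3,3],r.get_state()['clock'])
E
```

```text
corners [[538.1, -107.2], [487.3, -89.6], [415.5, -273.4], [469.6, -293.6]]
center [ 477.62093739 -190.94945635] lens 198.6282028737313 197.3304249552622 53.734574348607694 57.75232445162802
dir 69.84193826371613
dir 68.67293449311866Traceback (most recent call last):
  File "<stdin>", line 6, in <module>
IndexError: list index out of range
```

```bash
python3 - <<'E'
from h import *
im=cv2.imread('pics/top.png');hsv=cv2.cvtColor(im,cv2.COLOR_BGR2HSV)
m=((hsv[...,1]<45)&(hsv[...,2]>120)).astype(np.uint8)
m=cv2.morphologyEx(m,cv2.MORPH_CLOSE,np.ones((3,3)))
n,L,S,c=cv2.connectedComponentsWithStats(m)
i=L[205,150]; print(i,S[i])
ys,xs=np.nonzero(L==i)
w=np.array([back('top',(x,y),10)[:2] for x,y in zip(xs,ys)],np.float32); R=cv2.minAreaRect(w);print('plate',R,cv2.boxPoints(R).round(1).tolist())
# corners by eye
for q in((130,280),(272,247),(300,375),(152,411)): print(back('top',(q[0]*.64,q[1]*.64),10)[:2].round(1))
for l in('plate_edge','stop_face','plate'): 
  for c in('top','scene'):
    for f in r.mark_of(c,l)[:1]:print(l,c,back(c,f['location'],10)[:2])
for c,l in(('top','magnet'),('top','vblock'),('top','pliers'),('top','hammer'),('top','wire_brush')):
    f=r.mark_of(c,l);print(l,[(back(c,d['location'],0)[:2].round().tolist(),round(d['score'],2)) for d in f[:2]])
M=np.array(par('top')['world_to_cam']);print(-M[:3,:3].T@M[:3,3],r.get_state()['clock'])
E
```

```text
36 [  83  157  109  107 6984]
plate ((548.791015625, 212.26510620117188), (286.6882019042969, 300.2443542480469), 14.13277816772461) [[373.1000061035156, 322.79998779296875], [446.3999938964844, 31.700000762939453], [724.5, 101.69999694824219], [651.0999755859375, 392.79998779296875]]
[642.5 386.6]
[712.2  97.3]
[445.9  30.8]
[376.3 319.7]
plate_edge top [588.28373934  71.85859104]
plate_edge scene [580.64794237  63.19593502]
stop_face top [522.2319068  327.12662692]
stop_face scene [516.22591544 326.17337761]
plate top [538.03919268 200.78682728]
plate scene [550.12290071 218.16589935]
magnet [([455.0, 142.0], 0.63), ([510.0, -97.0], 0.35)]
vblock [([669.0, 196.0], 0.64)]
pliers [([289.0, -240.0], 0.85)]
hammer [([408.0, -442.0], 0.91), ([557.0, -318.0], 0.36)]
wire_brush [([562.0, -320.0], 0.66), ([457.0, 134.0], 0.43)]
[ 325.46036129 -172.20642791 1221.9302789 ] 1.25
```

```bash
cat > plan.py <<'E'
from h import *
from scipy.spatial.transform import Rotation as Rn, Slerp
def cur():
    s=r.get_state(); q=s['orientation']; return np.array(s['tool_pos']),Rn.from_quat([q[1],q[2],q[3],q[0]])
def pose(x,y,z,yaw,pitch=0):
    "grasp point xyz, yaw of tool x (deg), nose-up pitch -> TCP pose"
    R=Rn.from_euler('z',yaw,degrees=True)*Rn.from_euler('x',180,degrees=True)*Rn.from_euler('y',pitch,degrees=True)
    return np.array([x,y,z])-R.apply([0,0,180]),R
def rows(a,b,n):
    S=Slerp([0,1],Rn.concatenate([a[1],b[1]]));out=[];t=np.linspace(0,1,n+1)
    p,R=a
    for u in t[1:]:
        tp,tR=a[0]+(b[0]-a[0])*u,S(u)
        row=np.r_[R.inv().apply(tp-p),(R.inv()*tR).as_rotvec(degrees=True)]
        row=np.round(row,1)+0.
        out.append(row.tolist()); p=p+R.apply(row[:3]); R=R*Rn.from_rotvec(row[3:],degrees=True)
    return out,(p,R)
def show(o): print('['+',\n'.join('['+','.join(f'{v:g}' for v in x)+']' for x in o)+']')
E
python3 - <<'E'
from plan import *
show(rows(cur(),pose(500,-130,165,69.3),12)[0])
E
```

```text
[[33,-26.5,5,0,0,-3.7],
[34.6,-24.3,4.9,0,0,-3.6],
[36.1,-22.1,5,0,0,-3.7],
[37.4,-19.7,5,0,0,-3.6],
[38.6,-17.3,5,0,0,-3.7],
[39.6,-14.8,4.9,0,0,-3.6],
[40.5,-12.3,5,0,0,-3.7],
[41.2,-9.7,5,0,0,-3.6],
[41.7,-7,5,0,0,-3.7],
[42.1,-4.3,4.9,0,0,-3.7],
[42.2,-1.6,5,0,0,-3.6],
[42.3,1,5,0,0,-3.7]]
```

Call:
{"op": "carry_out", "data": {"targets": [[33,-26.5,5,0,0,-3.7],[34.6,-24.3,5,0,0,-3.6],[36,-22,5,0,0,-3.7],[37.4,-19.7,5,0,0,-3.6],[38.6,-17.3,5,0,0,-3.7],[39.6,-14.8,5,0,0,-3.6],[40.5,-12.3,5,0,0,-3.7],[41.2,-9.7,5,0,0,-3.6],[41.7,-7,5,0,0,-3.7],[42,-4.3,5,0,0,-3.7],[42,-1.6,5,0,0,-3.6],[42,1,5,0,0,-3.7]], "claw": -1}}

```text
clock: 2.75
tool_pos: [500.3, -129.6, 344.8]
orientation: [0.0, 0.822, 0.57, 0.0]
force: [0.2, 0.3, -1.0]
finger_gap: 1.004
grasp_force: 0.0
```

```bash
python3 - <<'E'
from plan import *
s=r.get_state();print(s['clock'],s['tool_pos'],s['orientation'],s['qpos'].round(2),s['qd'].max())
im=shot('wrist','w1.png');cv2.imwrite('pics/w1.png',cv2.cvtColor(im,cv2.COLOR_RGB2BGR))
P=[]
c=np.array([477.6,-191]);a=np.radians(69.3);u=np.array([np.cos(a),np.sin(a)]);v=np.array([-u[1],u[0]])
for sx,sy in((1,1),(1,-1),(-1,1),(-1,-1)): P.append([*(c+u*100*sx+v*28*sy),40])
print(proj('wrist',P).round(1).tolist()); M=np.array(par('wrist')['world_to_cam']);print(M.round(2).tolist())
E
```

```text
2.75 [ 500.3149123  -129.55272956  344.76943198] [3.26069617e-04 8.21964244e-01 5.69538961e-01 2.18049837e-04] [ 0.32  0.53 -0.17  1.95  0.14  0.68 -0.3 ] 0.13080912995250418
[[223.2, 166.4], [286.7, 167.1], [225.7, 356.8], [279.5, 357.3]]
[[0.94, -0.34, 0.0, -514.92], [-0.33, -0.91, 0.26, 44.01], [-0.09, -0.24, -0.97, 348.69], [0.0, 0.0, 0.0, 1.0]]
```

View pics/w1.png

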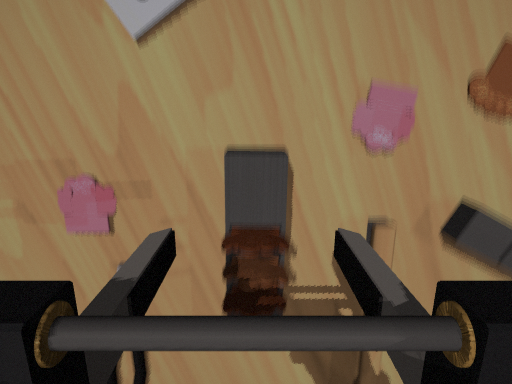

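The blurred picture shows the base's leading end at rows 148–155, columns 224–288; I'll retake it, now still.

```bash
python3 - <<'E'
from plan import *
im=shot('wrist','w2.png')
g=cv2.cvtColor(im,cv2.COLOR_RGB2GRAY).astype(int)
print(r.get_state()['tool_pos'],r.get_state()['clock'])
print('col256',list(zip(range(130,185),g[130:185,254:258].mean(1).round().astype(int))))
for y in (165,180,195,210): 
    d=(g[y-2:y+3].mean(0)); e=np.abs(np.gradient(d)); print(y, 200+e[200:250].argmax(), 265+e[265:310].argmax(), d[216:232].round().tolist(),d[278:300].round().tolist())
c=np.array([477.6,-191]);a=np.radians(69.3);u=np.array([np.cos(a),np.sin(a)]);v=np.array([-u[1],u[0]])
P=[[*(c+u*100*sx+v*28*sy),z] for z in(40,0) for sx,sy in((1,1),(1,-1))];print(proj('wrist',P).round(1).tolist())
E
```

```text
[ 501.60931043 -125.81027305  344.56399088] 2.85
col256 [(130, np.int64(130)), (131, np.int64(131)), (132, np.int64(130)), (133, np.int64(132)), (134, np.int64(132)), (135, np.int64(132)), (136, np.int64(132)), (137, np.int64(132)), (138, np.int64(132)), (139, np.int64(133)), (140, np.int64(134)), (141, np.int64(134)), (142, np.int64(134)), (143, np.int64(134)), (144, np.int64(134)), (145, np.int64(134)), (146, np.int64(134)), (147, np.int64(132)), (148, np.int64(133)), (149, np.int64(133)), (150, np.int64(132)), (151, np.int64(131)), (152, np.int64(132)), (153, np.int64(131)), (154, np.int64(130)), (155, np.int64(130)), (156, np.int64(129)), (157, np.int64(129)), (158, np.int64(126)), (159, np.int64(95)), (160, np.int64(28)), (161, np.int64(28)), (162, np.int64(28)), (163, np.int64(27)), (164, np.int64(29)), (165, np.int64(31)), (166, np.int64(46)), (167, np.int64(61)), (168, np.int64(60)), (169, np.int64(60)), (170, np.int64(59)), (171, np.int64(60)), (172, np.int64(60)), (173, np.int64(60)), (174, np.int64(60)), (175, np.int64(60)), (176, np.int64(60)), (177, np.int64(59)), (178, 
[... 542 characters left out ...]
.0, 59.0, 60.0, 62.0, 61.0, 59.0, 66.0, 70.0, 72.0, 74.0, 87.0, 121.0, 132.0, 131.0, 131.0, 129.0, 130.0, 130.0, 130.0]
195 224 292 [125.0, 127.0, 126.0, 126.0, 126.0, 126.0, 124.0, 125.0, 93.0, 61.0, 60.0, 58.0, 56.0, 57.0, 61.0, 60.0] [60.0, 61.0, 60.0, 60.0, 59.0, 61.0, 60.0, 57.0, 63.0, 70.0, 69.0, 69.0, 68.0, 68.0, 97.0, 128.0, 130.0, 133.0, 132.0, 133.0, 132.0, 132.0]
210 224 291 [127.0, 126.0, 126.0, 126.0, 125.0, 125.0, 125.0, 125.0, 93.0, 60.0, 60.0, 57.0, 56.0, 58.0, 60.0, 61.0] [62.0, 61.0, 60.0, 59.0, 62.0, 61.0, 60.0, 61.0, 72.0, 74.0, 74.0, 73.0, 74.0, 108.0, 123.0, 122.0, 119.0, 119.0, 120.0, 122.0, 127.0, 131.0]
[[223.4, 163.0], [287.0, 163.5], [227.1, 156.6], [283.2, 157.1]]
```

```bash
cat >> plan.py <<'E'
PE=np.array([584.5,67.]);PA=104.1   # plate edge middle, plate yaw
def ang(d): return np.array([np.cos(np.radians(d)),np.sin(np.radians(d))])
E
python3 - <<'E'
from plan import *
im=cv2.imread('pics/top.png');hsv=cv2.cvtColor(im,cv2.COLOR_BGR2HSV)
m=((hsv[...,0]>150)&(hsv[...,0]<178)&(hsv[...,1]>60)&(hsv[...,2]>120)).astype(np.uint8)
n,L,S,c=cv2.connectedComponentsWithStats(m)
for i in range(1,n):
    if S[i][4]>60:
        x,y,w,h,A=S[i]; print('pink',c[i],[back('top',q,2)[:2].round().tolist() for q in((x,y),(x+w,y),(x+w,y+h),(x,y+h))])
p,R=cur();print(p,R.as_matrix()[:,0].round(3),np.degrees(np.arctan2(*R.as_matrix()[1::-1,0])),r.get_state()['clock'])
a=np.radians(69.3)
show(rows(cur(),pose(504.5,-120,100,69.3),4)[0]);
E
```

```text
pink [238.74180328 180.0204918 ] [[670.0, -81.0], [670.0, -146.0], [607.0, -146.0], [607.0, -82.0]]
pink [230.78754579 277.7985348 ] [[360.0, -60.0], [360.0, -125.0], [300.0, -125.0], [300.0, -61.0]]
[ 501.60931043 -125.81027305  344.56399088] [0.345 0.939 0.004] 69.82250385013047 2.85
[[1.6,0.2,16.1,0,-0.1,0.1],
[1.5,0.1,16.2,0,0,0.2],
[1.6,0.2,16.1,0,-0.1,0.1],
[1.6,0.1,16.2,0,0,0.1]]
```

Call:
{"op": "carry_out", "data": {"targets": [[1.6,0.2,16,0,0,0.1],[1.6,0.1,16,0,0,0.2],[1.6,0.2,16,0,0,0.1],[1.6,0.1,16,0,0,0.1],[0,0,0,0,0,0],[0,0,0,0,0,0]]}}

```text
clock: 3.6
tool_pos: [502.7, -125.0, 280.8]
orientation: [0.0, 0.825, 0.565, 0.0]
force: [-0.4, 0.2, 0.4]
finger_gap: 1.0
grasp_force: 0.0
```

```bash
python3 - <<'E'
from plan import *
im=shot('wrist','w3.png');im=shot('wrist','w3.png')
g=cv2.cvtColor(im,cv2.COLOR_RGB2GRAY).astype(int)
p,R=cur();print(p,np.degrees(np.arctan2(*R.as_matrix()[1::-1,0])),r.get_state()['clock'])
o=[]
c=np.array([477.6,-191]);u=ang(69.3);v=np.array([-u[1],u[0]])
P=[[*(c+u*100*sx+v*28*sy),40] for sx,sy in((1,1),(1,-1),(-.0,1),(0,-1))];q=proj('wrist',P);print(q.round(1).tolist())
cx=int(q[:2,0].mean());print('col',cx,[int(x) for x in g[:,cx-2:cx+3].mean(1)[int(q[0,1])-30:int(q[0,1])+30]],int(q[0,1])-30)
for y in range(int(q[0,1])+12,int(q[0,1])+60,12):
    d=g[y-1:y+2].mean(0); x0,x1=int(q[0,0]),int(q[1,0]); print(y,d[x0-12:x0+12].astype(int).tolist(),x0-12,d[x1-12:x1+12].astype(int).tolist(),x1-12)
show(rows(cur(),pose(504.5,-120,25,69.3),6)[0])
E
```

```text
[ 502.75999058 -125.07464337  281.19632772] 68.81674301640446 3.7
[[212.9, 178.7], [293.7, 178.0], [218.4, 305.3], [290.8, 304.7]]
col 253 [135, 136, 134, 134, 133, 133, 133, 133, 132, 132, 130, 131, 130, 130, 130, 130, 130, 130, 127, 98, 28, 29, 30, 30, 30, 28, 29, 28, 26, 34, 61, 60, 61, 61, 60, 60, 61, 59, 61, 60, 59, 62, 60, 60, 60, 61, 59, 60, 60, 61, 61, 61, 60, 59, 60, 58, 60, 59, 61, 60] 148
190 [128, 128, 127, 128, 128, 127, 127, 128, 131, 134, 134, 134, 134, 133, 131, 63, 60, 59, 60, 56, 57, 59, 60, 61] 200 [59, 61, 60, 60, 61, 62, 62, 59, 59, 62, 61, 62, 58, 59, 68, 72, 76, 79, 132, 133, 133, 132, 132, 131] 281
202 [127, 127, 127, 128, 127, 129, 128, 127, 128, 127, 126, 125, 126, 129, 131, 80, 61, 60, 59, 58, 58, 58, 59, 61] 200 [58, 60, 59, 62, 60, 61, 60, 59, 60, 62, 60, 60, 60, 61, 69, 69, 69, 71, 71, 71, 108, 131, 133, 135] 281
214 [129, 127, 128, 126, 126, 128, 127, 127, 126, 125, 128, 128, 129, 127, 127, 99, 57, 56, 54, 54, 52, 54, 55, 55] 200 [58, 60, 60, 62, 61, 61, 61, 58, 61, 62, 60, 58, 61, 69, 71, 70, 69, 68, 72, 90, 124, 126, 129, 132] 281
226 [130, 128, 128, 127, 128, 128, 127, 127, 126, 126, 126, 126, 126, 126, 126, 124, 57, 54, 56, 54, 53, 53, 53, 56] 200 [57, 62, 62, 61, 63, 60, 60, 60, 63, 61, 61, 59, 60, 73, 73, 74, 72, 74, 93, 124, 123, 120, 120, 121] 281
[[0.9,0,12.7,0,0,-0.1],
[0.9,-0.1,12.7,0,0,-0.1],
[0.9,0,12.7,0,0,0],
[0.9,-0.1,12.7,0,0,-0.1],
[0.9,0,12.7,0.1,0,-0.1],
[0.9,-0.1,12.7,0,0,-0.1]]
```

Call:
{"op": "carry_out", "data": {"targets": [[0.9,0,12.7,0,0,0],[0.9,0,12.7,0,0,-0.1],[0.9,0,12.7,0,0,0],[0.9,0,12.7,0,0,-0.1],[0.9,0,12.7,0,0,-0.1],[0.9,0,12.5,0,0,-0.1],[0,0,0,0,0,0],[0,0,0,0,0,0],[0,0,0,0,0,0]]}}

```text
clock: 4.82
tool_pos: [504.7, -120.0, 205.1]
orientation: [0.0, 0.823, 0.568, 0.0]
force: [-0.7, -0.6, -0.5]
finger_gap: 0.998
grasp_force: 0.0
```

```bash
python3 - <<'E'
from plan import *
p,R=cur();print(p,np.degrees(np.arctan2(*R.as_matrix()[1::-1,0])),R.as_matrix()[:,2].round(4))
s=r.get_state();print(s['qpos'].round(3),s['qd'].round(3))
E
```

```text
[ 504.67649718 -120.0070819   205.13862567] 69.21801435037246 [ 1.e-03 -2.e-04 -1.e+00]
[ 0.244  0.763 -0.098  2.026  0.193  0.36  -0.37 ] [ 0.    -0.001 -0.     0.001  0.001  0.001 -0.   ]
```

Call:
{"op": "carry_out", "data": {"targets": [[0,0,0,0,0,0],[0,0,0,0,0,0],[0,0,0,0,0,0],[0,0,0,0,0,0],[0,0,0,0,0,0],[0,0,0,0,0,0]], "claw": 1}}

```text
clock: 5.58
tool_pos: [504.6, -119.9, 204.7]
orientation: [0.0, 0.823, 0.568, 0.0]
force: [0.5, 1.1, 0.2]
finger_gap: 0.594
grasp_force: 30.0
```

```bash
cat >> plan.py <<'E'
G=24.7
def bpose(L,h,th,zt=0.):
    "base: lead lower edge xy L, heading h, nose-up th, trail height zt -> TCP pose"
    t=np.radians(th);T=np.array(L)-200*np.cos(t)*ang(h)
    g=T+ang(h)*(176*np.cos(t)-G*np.sin(t)); return pose(g[0],g[1],zt+176*np.sin(t)+G*np.cos(t),h,th)
def lead():
    p,R=cur(); return p+R.apply([24,0,180+G]), p+R.apply([-176,0,180+G]),np.degrees(np.arctan2(*R.as_matrix()[1::-1,0])),np.degrees(np.arcsin(R.as_matrix()[2,0]))
def path(wps,ns,a=None):
    a=a or cur(); out=[]
    for w0,w1,n in zip(wps[:-1],wps[1:],ns):
        for k in range(1,n+1):
            f=k/n; w=[np.array(x)+(np.array(y)-np.array(x))*f for x,y in zip(w0,w1)]
            o,a=rows(a,bpose(*w),1); out+=o
    return out,a
E
python3 - <<'E'
from plan import *
l,t,h,th=lead();print(l,t,h,th)
u=ang(PA);v=np.array([-u[1],u[0]])
W0=(l[:2],h,0.);L1=l[:2]+ang(h)*(200*(np.cos(np.radians(8))-1));W1=(L1,h,8.)
W2=(PE-18*u,h,8.);W3=(PE+112*u,PA,8.)
# min clearance over plate
for f in np.linspace(0,1,9):
    L=W2[0]+(W3[0]-W2[0])*f;hh=h+(PA-h)*f;mn=99
    for s in np.linspace(0,200,81):
        for w in(-28,0,28):
            q=L-(200-s)*ang(hh)+w*np.array([-ang(hh)[1],ang(hh)[0]]);d=(q-PE)@u
            if 0<=d: mn=min(mn,s*np.sin(np.radians(8)))
    print(f,round(mn,1),(L-200*ang(hh)).round())
print(W2,np.linalg.norm(W2[0]-L1))
show(path([W0,W1],[10])[0])
E
```

```text
[ 5.13177717e+02 -9.74691258e+01  2.16625833e-02] [ 4.42183863e+02 -2.84444718e+02 -4.74434681e-03] 69.20843872507136 0.007565028248066842
0.0 99 [ 518. -137.]
0.125 26.1 [ 528. -127.]
0.25 24.0 [ 539. -115.]
0.375 21.9 [ 550. -101.]
0.5 19.8 [561. -87.]
0.625 18.1 [573. -72.]
0.75 16.4 [584. -55.]
0.875 14.3 [595. -37.]
1.0 12.5 [606. -18.]
(array([588.88507021,  49.54230372]), np.float64(69.20843872507136), 8.0) 167.2942901736448
[[-3,0.1,-2.4,0,0.8,0],
[-3,0,-2.5,0,0.8,0],
[-3,0,-2.4,0,0.8,0],
[-2.9,0,-2.4,0,0.8,0],
[-2.9,0,-2.5,0,0.8,0],
[-2.9,0,-2.4,0,0.8,0],
[-2.8,0,-2.4,0,0.8,0],
[-2.8,0,-2.5,0,0.8,0],
[-2.7,0,-2.4,0,0.8,0],
[-2.7,0,-2.4,0,0.8,0]]
```

Call:
{"op": "carry_out", "data": {"targets": [[-3,0,-2.4,0,0.8,0],[-3,0,-2.5,0,0.8,0],[-3,0,-2.4,0,0.8,0],[-2.9,0,-2.4,0,0.8,0],[-2.9,0,-2.5,0,0.8,0],[-2.9,0,-2.4,0,0.8,0],[-2.8,0,-2.4,0,0.8,0],[-2.8,0,-2.5,0,0.8,0],[-2.7,0,-2.4,0,0.8,0],[-2.7,0,-2.4,0,0.8,0],[0,0,0,0,0,0]]}}

```text
clock: 6.95
tool_pos: [493.4, -149.0, 227.1]
orientation: [-0.04, 0.821, 0.566, 0.057]
force: [0.3, -1.0, -5.8]
finger_gap: 0.595
grasp_force: 30.0
```

```bash
python3 - <<'E'
from plan import *
shot('scene','s2.png')
l,t,h,th=lead();print(l,t,h,th,r.get_state()['clock'])
im=cv2.imread('pics/s2.png');q=proj('scene',[l])[0];print(q)
x,y=q.astype(int);cv2.imwrite('pics/s2c.png',cv2.resize(im[y-80:y+40,x-100:x+60],(800,600),interpolation=cv2.INTER_CUBIC))
u=ang(PA)
show(path([(l[:2],h,8.),(PE-18*u,h,8.)],[24])[0])
E
```

```text
[ 511.90147529 -100.07267729   27.65752323] [ 4.41465339e+02 -2.85195356e+02 -6.15029370e-02] 69.16900288140057 7.966560677444433 7.0
[281.8532035  184.84871673]
[[6.8,0.7,0.8,0,0,0],
[6.9,0.8,1,0,0,0],
[6.9,0.8,0.9,0,0,0],
[6.9,0.8,1,0,0,0],
[6.9,0.7,1,0,0,0],
[6.9,0.8,0.9,0,0,0],
[6.9,0.8,1,0,0,0],
[6.9,0.8,1,0,0,0],
[6.9,0.8,0.9,0,0,0],
[6.9,0.7,1,0,0,0],
[6.9,0.8,1,0,0,0],
[6.9,0.8,0.9,0,0,0],
[6.9,0.8,1,0,0,0],
[6.9,0.8,1,0,0,0],
[6.9,0.8,0.9,0,0,0],
[6.9,0.7,1,0,0,0],
[6.9,0.8,0.9,0,0,0],
[6.9,0.8,1,0,0,0],
[6.9,0.8,1,0,0,0],
[6.9,0.8,0.9,0,0,0],
[6.9,0.7,1,0,0,0],
[6.9,0.8,1,0,0,0],
[6.9,0.8,0.9,0,0,0],
[6.9,0.8,1,0,0,0]]
```

View pics/s2c.png

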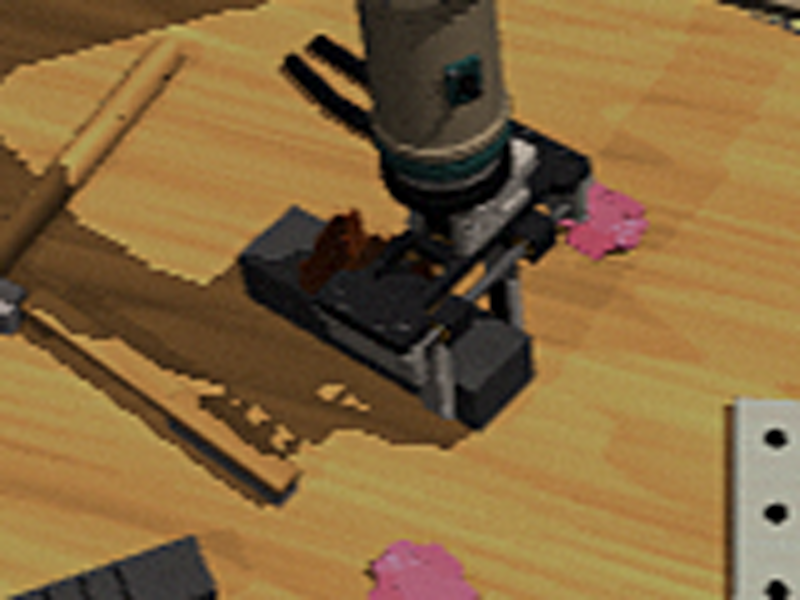

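The crop shows the base gripped at its leading end (crop 490,370), pitched nose-up with its tail on the bench and the petals still standing (340,250).

Call:
{"op": "carry_out", "data": {"targets": [[3,0.3,0.4,0,0,0],[5,0.6,0.7,0,0,0],[7,0.8,1,0,0,0],[7,0.8,1,0,0,0],[7,0.8,1,0,0,0],[7,0.8,1,0,0,0],[7,0.8,1,0,0,0],[7,0.8,1,0,0,0],[7,0.8,1,0,0,0],[7,0.8,1,0,0,0],[7,0.8,1,0,0,0],[7,0.8,1,0,0,0]]}}

```text
clock: 8.5
tool_pos: [530.2, -77.2, 227.0]
orientation: [-0.04, 0.821, 0.567, 0.057]
force: [-0.7, -1.4, -5.3]
finger_gap: 0.592
grasp_force: 30.0
```

```bash
python3 - <<'E'
from plan import *
l,t,h,th=lead();print(l,t,h,th,r.get_state()['clock'],r.get_state()['force'])
u=ang(PA)
show(path([(l[:2],h,8.),(PE-18*u,h,8.)],[12])[0])
E
```

```text
[548.73125346 -28.31364619  27.64583181] [ 4.78490365e+02 -2.13494471e+02 -1.80051442e-01] 69.22777607492868 7.997472460403419 8.5 [-0.71473293 -1.43846098 -5.25565432]
[[7.2,0.8,0.8,0,0,0],
[7.2,0.8,1,0,0,0],
[7.2,0.9,1,0,0,0],
[7.1,0.8,1.1,0,0,0],
[7.2,0.8,1,0,0,0],
[7.2,0.9,1,0,0,0],
[7.2,0.8,1,0,0,0],
[7.2,0.8,1,0,0,0],
[7.2,0.8,1,0,0,0],
[7.1,0.9,1,0,0,0],
[7.2,0.8,1,0,0,0],
[7.2,0.8,1,0,0,0]]
```

Call:
{"op": "carry_out", "data": {"targets": [[7.2,0.8,0.9,0,0,0],[7.2,0.8,1,0,0,0],[7.2,0.9,1,0,0,0],[7.2,0.8,1,0,0,0],[7.2,0.8,1,0,0,0],[7.2,0.9,1,0,0,0],[7.2,0.8,1,0,0,0],[7.2,0.8,1,0,0,0],[7.2,0.8,1,0,0,0],[7.2,0.9,1,0,0,0],[7.2,0.8,1,0,0,0],[7.2,0.8,1,0,0,0]]}}

```text
clock: 10.0
tool_pos: [570.4, 0.9, 227.2]
orientation: [-0.04, 0.821, 0.567, 0.057]
force: [-0.5, -0.6, -5.8]
finger_gap: 0.591
grasp_force: 30.0
```

```bash
python3 - <<'E'
from plan import *
l,t,h,th=lead();print(l,t,h,th,r.get_state()['clock'],r.get_state()['force'])
# refine plate from wrist + top
shot('wrist','w4.png');shot('top','t4.png')
im=cv2.imread('pics/w4.png');cv2.imwrite('pics/w4.png',im)
u=ang(PA);v=np.array([-u[1],u[0]])
P=[[*(PE+a*u+b*v),10] for a,b in((0,140),(0,-140),(275,100),(275,-100))];print(proj('wrist',P).round(1).tolist())
show(path([(l[:2],h,8.),(PE+55*u,80.,8.)],[12])[0])
E
```

```text
[588.95384303  49.80029203  27.87998136] [ 5.18723313e+02 -1.35382115e+02  3.84889828e-02] 69.23074046650149 8.001988088852436 10.0 [-0.50468929 -0.61706879 -5.76238321]
[[67.7, 295.5], [426.1, 45.1], [-179.5, -117.1], [93.9, -356.4]]
[[3.8,-2.6,0.8,0.2,-0.1,-0.8],
[5,-2.6,0.7,0.1,0,-0.9],
[5,-2.5,0.7,0.1,0,-0.9],
[5.1,-2.4,0.7,0.1,0,-0.9],
[5.1,-2.4,0.8,0.2,0,-0.9],
[5.2,-2.2,0.7,0.1,0,-0.9],
[5.2,-2.2,0.7,0.1,0,-0.8],
[5.3,-2.1,0.8,0.1,0,-0.9],
[5.3,-2,0.7,0.2,0,-0.9],
[5.4,-1.9,0.8,0.1,0,-0.9],
[5.4,-1.9,0.7,0.1,0,-0.9],
[5.4,-1.7,0.8,0.1,0,-0.9]]
```

View pics/w4.png

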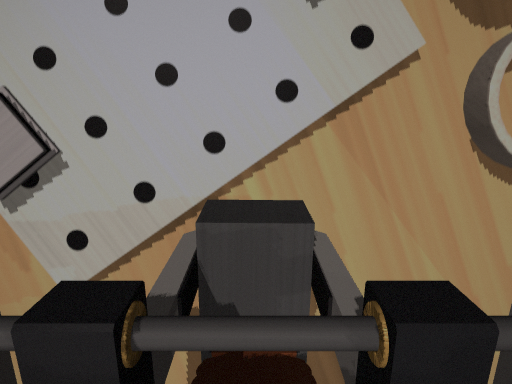

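The picture shows the base's lead end (255,205) just short of the plate edge, which runs from (424,44) to about (80,283), close to prediction. Fitting the edge precisely.

```bash
python3 - <<'E'
from plan import *
im=cv2.imread('pics/w4.png');S=cv2.cvtColor(im,cv2.COLOR_BGR2HSV)[...,1].astype(int)
S=cv2.GaussianBlur(S.astype(np.float32),(3,3),0)
pts=[]
for x in list(range(95,190,4))+list(range(225,415,4)):
    y0=45.1+(x-426.1)*-.6987
    col=S[int(y0)-14:int(y0)+14,x]; k=np.nonzero(col>60)[0]
    if len(k): pts.append((x,int(y0)-14+k[0]))
w=np.array([back('wrist',p,10)[:2] for p in pts],np.float32)
u0=ang(PA)
for it in range(3):
    vx,vy,x0,y0=cv2.fitLine(w,cv2.DIST_HUBER,0,.01,.01).ravel(); n=np.array([-vy,vx]);res=(w-[x0,y0])@n
    w=w[np.abs(res)<3*np.std(res)+.3]
print(len(w),np.std(res),'plate yaw',np.degrees(np.arctan2(vy,vx)),(w[:,:]-PE)[:]@u0@np.ones(len(w))/len(w))
c=back('wrist',(424,44),10)[:2];print('corner -y',c,(c-PE)@u0,(c-PE)@np.array([-u0[1],u0[0]]))
# stop bar front edge in top: holes etc; plate yaw by top picture edges
sf=r.mark_of('top','stop_face');print([(f['score'],back('top',f['location'],10)[:2]) for f in sf[:2]])
E
```

```text
72 0.16256762 plate yaw 14.092457 0.927369179162937
corner -y [719.26188683 102.15836993] 1.2691004497820968 -139.2668894714409
[(0.94, array([513.32614652, 328.61058331]))]
```

Call:
{"op": "carry_out", "data": {"targets": [[4,-2.6,0.8,0.2,0,-0.8],[5,-2.6,0.7,0.1,0,-0.9],[5,-2.5,0.7,0.1,0,-0.9],[5,-2.4,0.7,0.1,0,-0.9],[5,-2.4,0.8,0.2,0,-0.9],[5.2,-2.2,0.7,0.1,0,-0.9],[5.2,-2.2,0.7,0.1,0,-0.8],[5.3,-2.1,0.8,0.1,0,-0.9],[5.3,-2,0.7,0.2,0,-0.9],[5.4,-1.9,0.8,0.1,0,-0.9],[5.4,-1.9,0.7,0.1,0,-0.9],[5.4,-1.7,0.8,0.1,0,-0.9]]}}

```text
clock: 11.65
tool_pos: [561.5, 67.7, 227.0]
orientation: [-0.045, 0.764, 0.641, 0.053]
force: [-0.2, -0.7, -5.1]
finger_gap: 0.593
grasp_force: 30.0
```

```bash
sed -i 's/^PE=.*/PE=np.array([584.3,68.]);PA=104.1/' plan.py; python3 - <<'E'
from plan import *
l,t,h,th=lead();u=ang(PA);print(l,t,h,th,(l[:2]-PE)@u,r.get_state()['clock'],r.get_state()['force'])
show(path([(l[:2],h,8.),(PE+112*u,PA,8.)],[22])[0])
E
```

```text
[570.51712383 119.17179735  27.61642999] [ 5.36087687e+02 -7.58636921e+01 -2.36249121e-01] 79.9887697393103 8.005224376236416 52.987809764006165 11.65 [-0.22353119 -0.65562422 -5.13915818]
[[2.5,-0.1,0.1,0.1,0,-1.1],
[2.5,0,0.4,0.2,0,-1.1],
[2.5,0,0.3,0.1,0,-1.1],
[2.5,0.1,0.4,0.2,0,-1],
[2.5,0.1,0.3,0.1,0,-1.1],
[2.5,0.2,0.4,0.2,0,-1.1],
[2.6,0.2,0.3,0.2,0,-1.1],
[2.6,0.3,0.4,0.1,0,-1.1],
[2.5,0.3,0.4,0.2,0,-1.1],
[2.6,0.4,0.3,0.1,0,-1.1],
[2.6,0.5,0.4,0.2,0,-1],
[2.6,0.4,0.4,0.1,0,-1.1],
[2.7,0.6,0.3,0.2,0,-1.1],
[2.6,0.5,0.4,0.1,0,-1.1],
[2.6,0.7,0.4,0.2,0,-1.1],
[2.7,0.7,0.4,0.1,0,-1.1],
[2.6,0.7,0.3,0.2,0,-1],
[2.7,0.8,0.4,0.1,0,-1.1],
[2.7,0.8,0.4,0.2,0,-1.1],
[2.6,0.9,0.3,0.1,0,-1.1],
[2.7,0.9,0.4,0.2,0,-1.1],
[2.7,1,0.4,0.1,0,-1.1]]
```

Call:
{"op": "carry_out", "data": {"targets": [[2.5,0,0.2,0.1,0,-1.1],[2.5,0,0.3,0.2,0,-1.1],[2.5,0,0.3,0.1,0,-1.1],[2.5,0.1,0.4,0.2,0,-1],[2.5,0.1,0.3,0.1,0,-1.1],[2.5,0.2,0.4,0.2,0,-1.1],[2.6,0.2,0.3,0.2,0,-1.1],[2.6,0.3,0.4,0.1,0,-1.1],[2.5,0.3,0.4,0.2,0,-1.1],[2.6,0.4,0.3,0.1,0,-1.1],[2.6,0.5,0.4,0.2,0,-1]]}}

```text
clock: 13.02
tool_pos: [565.9, 95.4, 227.3]
orientation: [-0.05, 0.693, 0.718, 0.048]
force: [-0.4, -1.2, -5.8]
finger_gap: 0.595
grasp_force: 30.0
```

Call:
{"op": "carry_out", "data": {"targets": [[2.6,0.4,0.4,0.1,0,-1.1],[2.7,0.6,0.3,0.2,0,-1.1],[2.6,0.5,0.4,0.1,0,-1.1],[2.6,0.7,0.4,0.2,0,-1.1],[2.7,0.7,0.4,0.1,0,-1.1],[2.6,0.7,0.3,0.2,0,-1],[2.7,0.8,0.4,0.1,0,-1.1],[2.7,0.8,0.4,0.2,0,-1.1],[2.6,0.9,0.3,0.1,0,-1.1],[2.7,0.9,0.4,0.2,0,-1.1],[2.7,1,0.4,0.1,0,-1.1],[0,0,0,0,0,0]]}}

```text
clock: 14.52
tool_pos: [570.1, 126.2, 227.3]
orientation: [-0.055, 0.613, 0.787, 0.044]
force: [-0.3, -0.8, -5.4]
finger_gap: 0.591
grasp_force: 30.0
```

```bash
python3 - <<'E'
from plan import *
l,t,h,th=lead();u=ang(PA);v=np.array([-u[1],u[0]]);print(l,t,h,th,(l[:2]-PE)@u,(l[:2]-PE)@v,r.get_state()['clock'],r.get_state()['force'])
im=shot('scene','s5.png');q=proj('scene',[l])[0].astype(int);x,y=q
cv2.imwrite('pics/s5c.png',cv2.resize(cv2.imread('pics/s5.png')[y-80:y+70,x-130:x+70],(800,600),interpolation=cv2.INTER_CUBIC))
# set down flat: target lead z=10.3, pitch 0, same along
s=(l[:2]-PE)@u; L=PE+u*s
show(path([(L,PA,th,0.),(L+u*2,PA,0.,10.3)],[14])[0])
E
```

```text
[557.7070401  177.08209839  28.00243623] [ 6.06058532e+02 -1.49588146e+01  3.06480502e-02] 104.1320308349356 8.039683851439396 112.27411884025047 -0.7822690778652921 14.525 [-0.31469622 -0.81605599 -5.40296256]
[[2,-0.5,1.1,0.1,-0.6,0],
[2.1,0,1.1,0,-0.6,0],
[2,0,1,0,-0.5,0],
[2.1,0,1,0,-0.6,0],
[2,0,1.1,0,-0.6,0],
[2.1,0,1,0,-0.5,0],
[2.1,0,1.1,0,-0.6,0],
[2.1,0,1,0,-0.6,0],
[2.1,0,1,0,-0.6,0],
[2.2,0,1.1,0,-0.5,0],
[2.1,0,1,0,-0.6,0],
[2.2,0,1.1,0,-0.6,0],
[2.1,0,1,0,-0.6,0],
[2.2,0,1,0,-0.5,0]]
```

View pics/s5c.png

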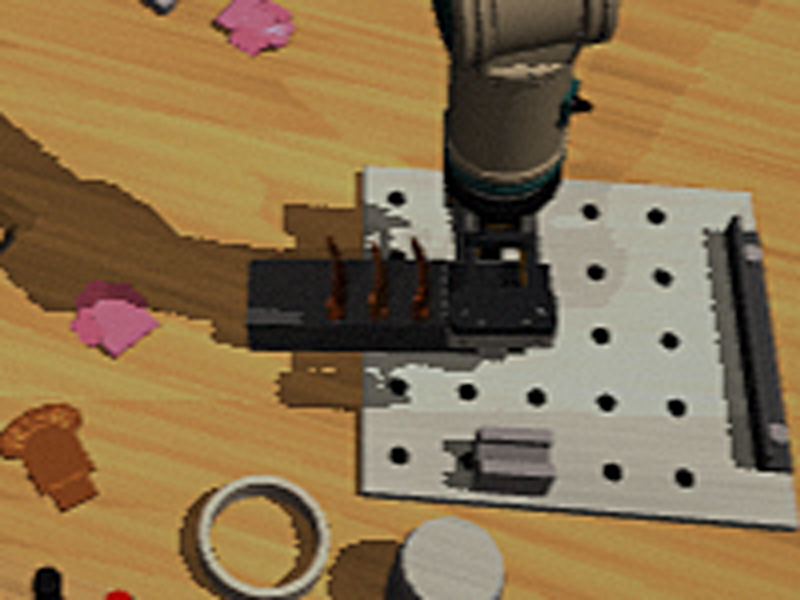

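The crop shows the base (400,305) about half way on and square to the plate, tail on the bench, with all three petals standing; the bystanders are undisturbed. Now setting it down flat.

Call:
{"op": "carry_out", "data": {"targets": [[2,0,1.1,0,-0.6,0],[2.1,0,1.1,0,-0.6,0],[2,0,1,0,-0.5,0],[2.1,0,1,0,-0.6,0],[2,0,1.1,0,-0.6,0],[2.1,0,1,0,-0.5,0],[2.1,0,1.1,0,-0.6,0],[2.1,0,1,0,-0.6,0],[2.1,0,1,0,-0.6,0],[2.2,0,1.1,0,-0.5,0],[2.1,0,1,0,-0.6,0]]}}

```text
clock: 15.95
tool_pos: [564.2, 148.6, 218.1]
orientation: [-0.011, 0.615, 0.788, 0.009]
force: [-1.7, -2.2, 2.2]
finger_gap: 0.594
grasp_force: 30.0
```

Call:
{"op": "carry_out", "data": {"targets": [[2.2,0,1.1,0,-0.6,0],[2.1,0,1,0,-0.6,0],[2.2,0,1,0,-0.6,0],[0,0,0.3,0,0,0],[0,0,0,0,0,0]]}}

```text
clock: 16.58
tool_pos: [562.6, 155.1, 214.8]
orientation: [0.001, 0.615, 0.788, -0.0]
force: [-2.9, -1.8, 6.3]
finger_gap: 0.594
grasp_force: 30.0
```

```bash
python3 - <<'E'
from plan import *
l,t,h,th=lead();u=ang(PA);v=np.array([-u[1],u[0]]);s=(l[:2]-PE)@u
print(l,t,h,th,s,(l[:2]-PE)@v,r.get_state()['clock'],r.get_state()['force'])
show(path([(l[:2],h,th,10.),(PE+u*(s+5),PA,0.,10.)],[2])[0])
E
```

```text
[557.0169909  178.04029542  10.04997659] [605.66173421 -15.95329027  10.47147389] 104.07691707466442 -0.1207501712281014 113.37155366282843 -0.3464408423266849 16.575 [-2.92289037 -1.78309286  6.34319123]
[[2.3,0,0.3,0.1,0.1,0],
[2.3,-0.2,-0.2,0,0,0]]
```

Call:
{"op": "carry_out", "data": {"targets": [[4,0,0,0,0.1,0],[8,0,0,0,0,0],[11,0,0,0,0,0],[12,0,0,0,0,0],[12,0,0,0,0,0],[12,0,0,0,0,0],[12,0,0,0,0,0],[12,0,0,0,0,0],[12,0,0,0,0,0],[12,0,0,0,0,0],[12,0,0,0,0,0],[10,0,0,0,0,0]]}}

```text
clock: 18.08
tool_pos: [532.7, 278.8, 214.8]
orientation: [0.002, 0.615, 0.788, 0.0]
force: [1.1, -6.2, 4.3]
finger_gap: 0.594
grasp_force: 30.0
```

```bash
python3 - <<'E'
from plan import *
l,t,h,th=lead();u=ang(PA);v=np.array([-u[1],u[0]]);s=(l[:2]-PE)@u
print(l,t,h,th,s,(l[:2]-PE)@v,r.get_state()['clock'],r.get_state()['force'])
show(path([(l[:2],h,th,10.),(PE+u*272,PA,0.,10.)],[8])[0])
E
```

```text
[527.61457859 301.56143902  10.06298434] [576.16543139 107.54496385  10.71264195] 104.04923210223107 -0.18611352335702042 240.3341231571084 -1.9214688205000157 18.075 [ 1.08558543 -6.16368575  4.31016018]
[[3.9,0.4,0.6,0.2,0,0],
[3.9,-0.3,-0.1,0,0,0],
[3.8,-0.2,0,0,0.1,0],
[3.9,-0.3,-0.1,0,0,0],
[3.9,-0.2,-0.1,0,0,0],
[3.9,-0.3,-0.1,0,0,0],
[3.8,-0.2,0,0,0.1,0],
[3.9,-0.2,-0.1,0,0,-0.1]]
```

Call:
{"op": "carry_out", "data": {"targets": [[4,0,0,0,0.1,0],[4,0,0,0,0.1,0],[4,0,0,0,0,0],[4,0,0,0,0,0],[4,0,0,0,0,0],[4,0,0,0,0,0],[3,0,0,0,0,0],[2,0,0,0,0,0],[1,0,0,0,0,0],[1,0,0,0,0,0]]}}

```text
clock: 19.32
tool_pos: [525.3, 308.2, 214.8]
orientation: [0.001, 0.615, 0.788, 0.001]
force: [1.5, -6.9, 5.1]
finger_gap: 0.594
grasp_force: 30.0
```

Call:
{"op": "carry_out", "data": {"targets": [[1,0,0,0,0,0],[0.5,0,0,0,0,0],[0.5,0,0,0,0,0]]}}

```text
clock: 19.7
tool_pos: [524.9, 309.9, 214.8]
orientation: [0.001, 0.615, 0.788, 0.001]
force: [1.6, -7.6, 4.8]
finger_gap: 0.592
grasp_force: 30.0
```

```bash
python3 - <<'E'
from plan import *
l,t,h,th=lead();u=ang(PA);v=np.array([-u[1],u[0]]);s=(l[:2]-PE)@u
print(l,t,h,th,s,(l[:2]-PE)@v,r.get_state()['clock'],r.get_state()['force'][:2]@u)
E
```

```text
[519.58304626 333.1418555   10.12467646] [568.05788809 139.10534842  10.27839568] 104.02671481002164 -0.04403731833058599 272.91968717429796 -1.8253739091571501 19.7 -7.8146924211439215
```

Drag is about −7.8 N with no contact yet (272.9 of 275); creep on.

Call:
{"op": "carry_out", "data": {"targets": [[0.7,0,0,0,0,0],[0.7,0,0,0,0,0],[0.6,0,0,0,0,0],[0.5,0,0,0,0,0]]}}

```text
clock: 20.2
tool_pos: [524.9, 310.5, 214.8]
orientation: [0.002, 0.616, 0.788, -0.0]
force: [3.6, -11.9, 7.1]
finger_gap: 0.595
grasp_force: 30.0
```

Call:
{"op": "carry_out", "data": {"targets": [[0.5,0,0,0,0,0],[0.5,0,0,0,0,0],[0.5,0,0,0,0,0]]}}

```text
clock: 20.58
tool_pos: [524.8, 310.9, 214.8]
orientation: [0.003, 0.616, 0.788, -0.001]
force: [2.7, -14.7, 7.8]
finger_gap: 0.592
grasp_force: 30.0
```

```bash
python3 - <<'E'
from plan import *
l,t,h,th=lead();u=ang(PA);v=np.array([-u[1],u[0]]);s=(l[:2]-PE)@u
print(h,th,s,(l[:2]-PE)@v,r.get_state()['clock'],r.get_state()['force'][:2]@u,r.get_state()['wrist_torque'])
E
```

```text
103.92427172220944 -0.31315276661169417 272.94462612346183 -1.8557446542001428 20.575 -14.959772273860759 [-3.11388492 -0.55519636  0.26624773]
```

Call:
{"op": "carry_out", "data": {"targets": [[0.7,0,0,0,0.1,0],[0.7,0,0,0,0.1,0],[0.6,0,0,0,0,0],[0,0,0,0,0,0]]}}

```text
clock: 21.08
tool_pos: [524.9, 310.9, 214.8]
orientation: [0.002, 0.617, 0.787, -0.001]
force: [3.9, -17.5, 8.9]
finger_gap: 0.593
grasp_force: 30.0
```

```bash
python3 - <<'E'
from plan import *
l,t,h,th=lead();u=ang(PA);s=(l[:2]-PE)@u
print(h,th,s,r.get_state()['clock'],r.get_state()['force'][:2]@u,r.get_state()['wrist_torque'])
shot('wrist','w6.png')
E
```

```text
103.86741493908487 -0.30026400440334106 272.99635841618874 21.075 -17.95200065733242 [-3.81531988 -0.86925037  0.39722105]
```

View pics/w6.png

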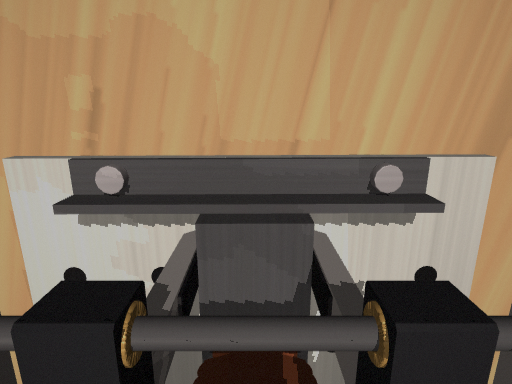

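The picture shows the base's leading end (255,212) tight and parallel under the stop's edge (row 208). Levelling, then releasing.

Call:
{"op": "carry_out", "data": {"targets": [[0.3,0,-0.1,0,0.2,-0.1],[0.3,0,-0.1,0,0.2,-0.1],[0,0,0,0,0,0]]}}

```text
clock: 21.5
tool_pos: [525.2, 310.2, 214.8]
orientation: [0.0, 0.616, 0.788, -0.0]
force: [2.6, -19.5, 8.8]
finger_gap: 0.592
grasp_force: 30.0
```

Call:
{"op": "carry_out", "data": {"targets": [[0,0,0,0,0,0],[0,0,0,0,0,0],[0,0,0,0,0,0],[0,0,0,0,0,0],[0,0,0,0,0,0]], "claw": -1}}

```text
clock: 22.12
tool_pos: [521.5, 318.9, 214.8]
orientation: [-0.005, 0.614, 0.79, 0.005]
force: [-0.4, -0.5, 0.1]
finger_gap: 0.998
grasp_force: 0.0
```

```bash
python3 - <<'E'
from plan import *
l,t,h,th=lead();u=ang(PA);s=(l[:2]-PE)@u
print(h,th,s,r.get_state()['clock'],r.get_state()['force'],r.get_state()['finger_gap'])
E
```

```text
104.28505880570376 0.824656098677367 285.6171087343102 22.125 [-0.44272537 -0.51110568  0.08091057] 0.9982370462902004
```

Call:
{"op": "carry_out", "data": {"targets": [[-3,0,-5,0,0,0],[-3,0,-12,0,0,0],[0,0,-20,0,0,0],[0,0,-25,0,0,0],[0,0,-25,0,0,0],[0,0,-25,0,0,0],[0,0,-25,0,0,0],[-20,0,-15,0,0,0],[-30,0,0,0,0,0],[-30,0,0,0,0,0],[-30,0,0,0,0,0],[0,0,0,0,0,0]]}}

```text
clock: 23.62
tool_pos: [551.6, 199.6, 365.2]
orientation: [-0.004, 0.616, 0.787, 0.004]
force: [-0.1, -0.2, 0.6]
finger_gap: 0.999
grasp_force: 0.0
```

```bash
python3 - <<'E'
from plan import *
for i in range(4): shot('wrist','w7.png')
print(r.get_state()['clock'],r.get_state()['tool_pos'])
u=ang(PA);v=np.array([-u[1],u[0]]);S=PE+275*u
print(proj('wrist',[[*(S+b*v),z] for b in(100,-100) for z in(10,35)]).round(1).tolist())
print(proj('wrist',[[*(S-a*u+b*v),50] for a in(0,200) for b in(28,-28)]).round(1).tolist())
E
```

```text
23.825 [550.18821067 205.06984588 365.36559276]
[[149.8, 51.1], [141.0, 45.9], [359.1, 52.0], [367.9, 46.9]]
[[221.1, 42.7], [288.0, 43.0], [225.5, 262.3], [282.0, 262.5]]
```

View pics/w7.png

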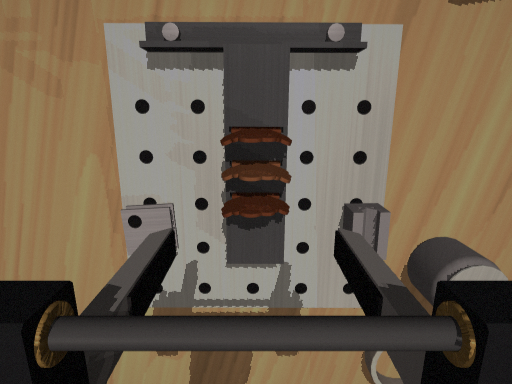

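```bash
python3 - <<'E'
from plan import *
g=cv2.cvtColor(shot('wrist','w8.png'),cv2.COLOR_RGB2GRAY).astype(float)
u=ang(PA);v=np.array([-u[1],u[0]]);S=PE+275*u
def cross(c,r0,r1,t):
    d=g[r0:r1,c-1:c+2].mean(1);k=np.nonzero((d[:-1]-t)*(d[1:]-t)<0)[0];return [round(r0+i+(t-d[i])/(d[i+1]-d[i]),1) for i in k]
print('tail',[(c,cross(c,250,285,85)) for c in range(230,284,6)])
for c in(190,232,250,270,280,310): print(c,g[30:64,c-1:c+2].mean(1).astype(int).tolist())
for y in(70,90,110,250):
    d=g[y-1:y+2].mean(0); print(y,d[216:232].astype(int).tolist(),d[276:296].astype(int).tolist())
print(proj('wrist',[[*(S-a*u+b*v-1.8*v),z] for z in(50,35) for a in(0,200) for b in(28,-28)]).round(1).tolist())
E
```

```text
tail [(230, [np.float64(264.8)]), (236, [np.float64(264.7)]), (242, [np.float64(264.7)]), (248, [np.float64(264.7)]), (254, [np.float64(265.0), np.float64(283.3)]), (260, [np.float64(264.9)]), (266, [np.float64(264.7)]), (272, [np.float64(264.7)]), (278, [np.float64(263.8)])]
190 [63, 62, 62, 60, 59, 59, 60, 59, 56, 59, 58, 59, 62, 63, 62, 62, 62, 60, 14, 15, 14, 14, 28, 71, 87, 87, 87, 88, 88, 88, 88, 89, 89, 92]
232 [61, 61, 60, 60, 60, 59, 59, 60, 59, 60, 59, 57, 58, 59, 61, 63, 64, 63, 63, 63, 63, 63, 63, 63, 63, 62, 63, 62, 63, 62, 62, 63, 61, 62]
250 [59, 61, 62, 61, 61, 62, 60, 61, 60, 60, 59, 60, 59, 59, 59, 63, 63, 64, 63, 64, 62, 62, 62, 62, 64, 64, 62, 63, 63, 64, 62, 65, 62, 64]
270 [66, 65, 65, 61, 61, 60, 59, 63, 61, 59, 59, 61, 58, 60, 59, 64, 64, 65, 66, 65, 65, 64, 65, 63, 63, 64, 62, 64, 64, 65, 63, 64, 63, 62]
280 [65, 68, 65, 65, 61, 61, 60, 63, 61, 59, 61, 61, 60, 59, 59, 63, 64, 64, 64, 64, 64, 65, 62, 63, 63, 64, 64, 64, 63, 64, 64, 62, 62, 64]
310 [68, 65, 65, 65, 63, 62, 62, 64, 62, 60, 60, 62, 63, 64, 65, 64, 65, 63, 49, 16, 15, 18, 19, 45, 90, 91, 90, 91, 91, 91, 90, 91, 91, 90]
70 [131, 131, 132, 111, 109, 108, 110, 121, 64, 63, 61, 59, 60, 61, 62, 63] [64, 63, 62, 63, 63, 63, 64, 63, 62, 63, 64, 62, 62, 73, 95, 94, 135, 134, 135, 116]
90 [151, 151, 152, 152, 152, 151, 151, 127, 67, 61, 59, 61, 59, 60, 62, 62] [63, 62, 62, 62, 65, 63, 63, 62, 61, 64, 63, 61, 64, 152, 151, 153, 152, 152, 152, 151]
110 [151, 150, 149, 153, 151, 151, 150, 125, 69, 56, 56, 55, 55, 55, 58, 58] [62, 60, 60, 63, 63, 63, 64, 61, 62, 63, 63, 63, 108, 151, 153, 152, 152, 153, 153, 152]
250 [151, 152, 149, 148, 152, 152, 152, 152, 151, 133, 80, 62, 58, 58, 59, 58] [61, 62, 62, 58, 59, 61, 59, 62, 151, 153, 152, 152, 152, 152, 152, 151, 152, 153, 152, 152]
[[223.3, 42.9], [290.2, 43.3], [227.2, 262.5], [283.8, 262.7], [224.8, 46.5], [288.4, 46.8], [228.4, 256.1], [282.5, 256.3]]
```

The base sits against the stop (front top edge row 45, stop edge row 48, within about 0.5 mm of a snug fit). It is square to about 0.3°, all three petals are standing, and the magnet and V-block are in place. Handing in.

```bash
python3 -c "
from rig import r
print(r.sign_off())"
```

```text
the job is handed in; nothing more can be done
None
```

The base is slid home, flat and square against the stop bar to within about 0.5 mm and 0.3° as measured in the wrist camera; all three petals are still standing, the gripper is clear, and the job was handed in at about 24 s.

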